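Close and lock the drive cover of a potter's wheel

TASK

Push the wheel's light grey belt cover with your fingertips until it is fully home against its end stop, then set a fingertip in the yellow-lined slot of the blue latch and turn it clockwise (seen from above) the whole quarter turn, so that the red tongue stands across behind the cover and locks it. Nothing needs to be gripped or lifted: leave the rib, pottery and jar where they are.

Things in the scene. Friction and masses are not known exactly. Their poses are not given: they have to be found in the camera images.
- machine: Dark grey tabletop potter's wheel, fixed. Origin on the table under its drive deck; x away from the robot (to the splash pan), y left, z up, turned by its yaw. Flat deck 75 mm high, x -155 to +135, y -160 to +160 mm; behind it (x above 145 mm) a white splash pan to 125 mm and a clay pot to 185 mm height. Belt opening in the deck, closed by the cover: x 0 to 100, y -105 to 5 mm.
- cover (a joint): Light grey box-shaped cover, 120 (x) x 130 (y) x 24 mm high, on the deck, its top 99 mm above the table. It slides on rails along the machine's y. Value = how far open it is, in m: 0 is home (hard stop, cover centre at machine x 50, y -50 mm), 0.1 fully open towards +y. Sliding takes about 3 N and it stays where it is left. It starts 50 to 95 mm open.
- cover_push (a point): Middle of the cover's upright left face (its +y face, the one to push on, towards the machine's -y), 87.5 mm above the table. The face is 120 mm wide along the machine's x; the open deck lies beside it. Moves with the cover.
- latch (a joint): Blue quarter-turn latch on the deck, disc of radius 64 mm, top 97 mm above the table, vertical fixed axis. Value in rad: 0 open (slot on the machine's -y side of the axis), grows clockwise seen from above, hard stop at 1.571 = locked (slot on the -x side). Starts between 0 and 0.2. Turning takes about 0.1 N m (some 3 N at the slot); stays where it is left.
- tongue_tip (a point): Tip of the latch's red tongue, 120 mm from the axis, opposite the slot: along the machine's +y when open, along +x (behind the cover's left face) when locked. The tongue is 20 mm wide and lies 8 to 18 mm above the deck; it strikes the cover unless the cover is within 4 mm of home. Turns with the latch.
- latch_axis (a point): Point on the latch's turning axis at the height of the disc's top; at machine x -85, y 29, z 97 mm.
- finger_cup: Yellow lining of the latch's finger slot, a rectangular pocket open upwards: inside 40 mm wide (across the radius) and 46 mm long (along the radius), walls 4 mm, centred 32 mm from the latch axis; its floor is 85 mm above the table. Origin under its centre; y points along the radius towards the axis. Turns with the latch.
- slot (a point): Centre of the slot's mouth, 97.5 mm above the table, 32 mm from the latch axis; the pocket is 12 mm deep below it. Turns with the latch.
- rib: wooden shaping rib, a slab 45 x 75 x 8 mm, lying on the deck's near right corner; origin under its centre
- mug: blue mug, 85 mm tall, rim radius 38 mm, beside the machine; origin under its centre
- bowl: unglazed bowl, 50 mm tall, rim radius 60 mm, beside the machine; origin under its centre
- jar: green glass jar with a black cap, 85 mm tall, radius 32 mm, beside the machine; origin under its centre
- cup: unglazed cup, 75 mm tall, rim radius 36 mm, beside the machine; origin under its centre

How it is judged:
On the way, in this order (a step that is already met when the one before it is completed fails the run):
1. the cover is pushed home (within 4 mm) while the latch is still open (value of joint cover below 0.004 m and value of joint latch below 0.35 rad), for 0.1 s.
2. the latch is being turned by a finger in its slot (value of joint latch between 0.4 and 1.3 rad and contact force between the fingers and finger_cup above 0.3 N), for 0.1 s.
3. the latch is turned fully to locked, the cover still home (value of joint latch above 1.45 rad and value of joint cover below 0.006 m), for 0.2 s.
At the end, for the whole second after the job is handed in: The cover is home (within 6 mm), the latch is turned to within 0.12 rad (7 degrees) of its quarter-turn stop and at rest (all of step 3 and velocity of joint latch below 0.05 rad/s); the robot touches nothing.
It fails at once if the latch is turned while the cover is not home (value of joint latch above 0.6 rad and value of joint cover above 0.012 m).
It fails at once if a bystander (rib, mug, bowl, jar, cup) is moved or lifted by more than 25 mm (distance of any of rib, mug, bowl, jar, cup from where it was at the start of the episode above 0.025 m).
It also fails if it takes over 51 s, if anything falls off the work surface, if the arm or the gripper's body presses on something with over 40 N, if the wrist force passes 120 N, or if a joint passes its speed limit or range.

ROBOT

A 6-joint arm with a two-finger parallel gripper is mounted at the origin on the work surface. World frame = base frame: x ahead of the robot, y to its left, z up, the work surface at z = 0. Lengths are in m, angles in rad, forces in N, time in s.
With the tool pointing down it reaches from about 0.3 to 0.775 m from the base axis. Payload 14.6 kg.
Tool frame: the origin (TCP) lies at the very end of the fingers, on their centre line; the grasp point (between the pads) lies 19 mm behind it; z points along the fingers, y is the direction in which the jaws open and shut (so a half turn about z gives the same grasp; the last joint's range is limited). The gripper opens to 94 mm and grips with 3 to 60 N. Pads are 16 mm wide; open, the fingers measure 119 mm over their backs; the gripper's body (75 mm by 177 mm) begins 78 mm behind the grasp point.
Start: joints at [-0.067, 0.3, 1.521, -0, 1.321, -0.067], TCP at [0.55, -0, 0.205] pointing down, gripper open.
Joint ranges: [-3.03, 3.03], [-0.79, 2.21], [0.23, 2.52], [-1.04, 4.18], [0, 3.07], [-2.55, 2.55]. Speed limits (rad/s): [2.22, 2.22, 2.57, 3.14, 3.14, 3.14].

INTERFACE

Orientations are given as [roll, pitch, yaw] about the fixed x, y, z axes, in that order (R = Rz(yaw) Ry(pitch) Rx(roll)).
In Python, from station import ctrl, eyes gives the robot as it stands.
- The arm moves only by the tool jog_arm, never from a script. Its argument "moves" is a list of rows, each a list of 3 entries, a list of its own where there are three numbers: the shift along the world's x, y, z in mm, then the turn, a rotation vector about the world's x, y, z in units of 5 degrees (1.0 is 5 degrees), then the finger opening in mm, from 0 to 94. In form: [[[tx, ty, tz], [wx, wy, wz], jaw], ...]. A call has 1 to 5 rows; each row is the pose to reach, as a shift and turn from the pose commanded when the call began; what a row does not reach only later rows make up. A row lasts 1/12 s, in which the tool goes at most 41.7 mm and 7.16 degrees, less where a joint would pass 70% of its speed; a pose out of reach is approached as far as the arm can. A call with a gripper value outside its range is refused whole. The fingers move at their own pace and stop on an object; "squeeze" is the grip in N (left out, the last holds). Time passes only in rows, so rows that repeat a pose let the fingers close. It gives the time, the measured TCP pose, the force and the opening at its end, in the units of the state.
- ctrl.get_obs(): the state, without advancing time (a new reading comes with each control period).
- eyes.camera(name): name is "scene" or "side" or "wrist"; returns a dict with "frame" (400x640x3 uint8, red, green, blue), "vertical_fov" (degrees; the focal length in pixels is half the picture's height over the tangent of half this angle, whatever the lens; pixels are square), "cx", "cy" (the principal point, pixels), "eye" and "attitude" of the camera in the world; the wrist camera has in their place "hand_eye" (4x4, takes a point from camera to tool coordinates, whose origin is the TCP and whose axes are the flange's). Camera axes: x right, y down, z forward; pixel columns grow to the right and rows downward; lengths in m; the calibration is good to about 2 mm. A picture is of the moment at which its call begins: read the wrist's pose just before it. There is no depth.
- ctrl.hand_in(): hands the job in, once; it reports no verdict.
The state is a dict: "time_s": time; "qpos": joint angles; "joint_vel": joint speeds; "tau": joint torques, N m; "ee_pos": TCP position; "eef_rot": TCP orientation; "force": force on the tool from outside, world axes, zero at the start; "moment": the same for the moment, N m; "grip_width": finger opening in m.
Only numpy, scipy, OpenCV 4.12 (cv2) and the standard library are available. Lean on these libraries where they do the work, as an engineer would, in place of code of your own. Each camera call takes 0.05 s, during which the arm holds its last target.

## Working session

There is one attempt and no reset: what is moved stays moved. The work goes in short steps, Python scripts to look and compute and a tool call to move; the robot and the scene stay as the last step left them, time stands still between calls to the robot, and variables do not carry over. Pictures are saved under pics/ and viewed, and the job is handed in when it is done.

Besides the shell and the picture viewer there is one more tool, called after "Request:" as name(argument=value, ...) on one line, values as JSON. jog_arm: Moves the arm, as the interface text tells. Its arguments: {"type":"object","properties":{"moves":{"type":"array","items":{"type":"array"}},"squeeze":{"type":"number"}},"required":["moves"]}

```bash
mkdir -p pics; ls
python3 - <<'E'
from station import ctrl, eyes
import cv2, numpy as np, pickle
print(ctrl.get_obs())
for n in ["scene","side","wrist"]:
    o=ctrl.get_obs(); c=eyes.camera(n); c['obs']=o
    pickle.dump(c,open(f'pics/{n}0.pkl','wb'))
    cv2.imwrite(f'pics/{n}0.png',c['frame'][:,:,::-1])
    print(n,{k:v for k,v in c.items() if k not in('frame','obs')})
E
```

```text
pics
{'time_s': 0.0, 'qpos': array([-6.65993039e-02,  3.00472242e-01,  1.52159750e+00, -1.65712060e-05,
        1.32070937e+00, -6.66068646e-02]), 'joint_vel': array([ 1.50531103e-03, -2.08169648e-04,  7.33035294e-05, -2.31178562e-03,
        2.21876780e-03,  1.04159091e-03]), 'tau': array([-1.53750298e-03, -5.31805658e+01, -3.52735734e+01,  7.07558286e-02,
        2.43994006e-02, -4.79655944e-05]), 'ee_pos': array([5.49727085e-01, 1.12974370e-05, 2.04878764e-01]), 'eef_rot': array([-3.14040776e+00, -6.29524806e-05,  1.57080796e+00]), 'force': array([-0.32602393,  0.4861503 , -0.12043723]), 'moment': array([0.01811508, 0.05259576, 0.03306797]), 'grip_width': 0.09417035994837077}
scene {'vertical_fov': 45.902071849232144, 'cx': 324.37271812108213, 'cy': 193.1126619150492, 'eye': array([ 0.96440102, -0.67393865,  0.62859189]), 'attitude': array([-2.17452456, -0.02413625,  0.50786552])}
side {'vertical_fov': 42.372196259759946, 'cx': 319.50170127581816, 'cy': 199.72439761305768, 'eye': array([ 0.19826361, -0.71124392,  0.70018253]), 'attitude': array([-2.18476456,  0.0032744 , -0.51516138])}
wrist {'vertical_fov': 59.21465106507827, 'cx': 320.1105058754268, 'cy': 204.76917767378083, 'hand_eye': array([[-1.72024962e-03, -9.69767605e-01, -2.44024246e-01,
         7.00218967e-02],
       [ 9.99998458e-01, -1.75473304e-03, -7.60732053e-05,
         7.63651334e-04],
       [-3.54424077e-04, -2.44024000e-01,  9.69769128e-01,
        -1.79731606e-01],
       [ 0.00000000e+00,  0.00000000e+00,  0.00000000e+00,
         1.00000000e+00]])}
```

View pics/scene0.png

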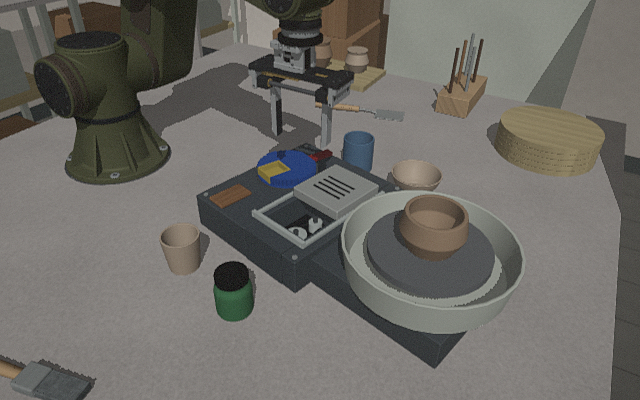

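View pics/side0.png

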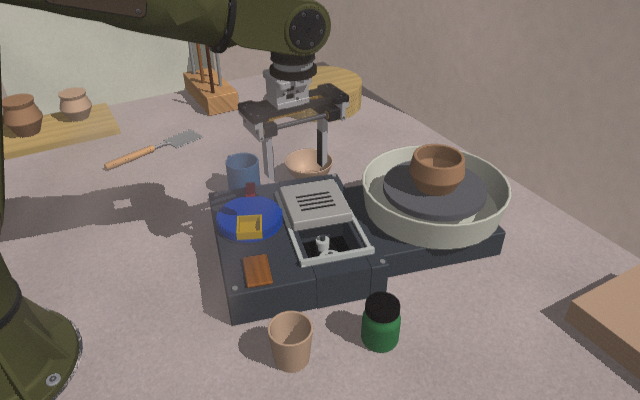

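View pics/wrist0.png

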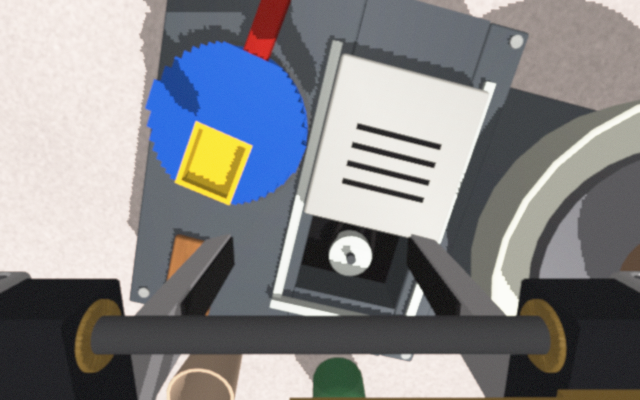

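```bash
cat > h.py <<'E'
import cv2, numpy as np, pickle
from scipy.spatial.transform import Rotation as R
def campose(c):
    if 'eye' in c: return R.from_euler('xyz',c['attitude']).as_matrix(), np.array(c['eye'])
    o=c['obs']; Rt=R.from_euler('xyz',o['eef_rot']).as_matrix(); H=c['hand_eye']
    return Rt@H[:3,:3], o['ee_pos']+Rt@H[:3,3]
def cast(c,uv,z):
    A,e=campose(c); f=200/np.tan(np.radians(c['vertical_fov'])/2)
    uv=np.atleast_2d(uv).astype(float)
    d=np.c_[(uv[:,0]-c['cx'])/f,(uv[:,1]-c['cy'])/f,np.ones(len(uv))]@A.T
    return e+d*((z-e[2])/d[:,2])[:,None]
def snap(n,tag):
    from station import ctrl,eyes
    o=ctrl.get_obs(); c=eyes.camera(n); c['obs']=o
    pickle.dump(c,open(f'pics/{n}{tag}.pkl','wb')); cv2.imwrite(f'pics/{n}{tag}.png',c['frame'][:,:,::-1]); return c
def big(m):
    cs,_=cv2.findContours(m.astype(np.uint8),cv2.RETR_EXTERNAL,cv2.CHAIN_APPROX_NONE)
    return max(cs,key=cv2.contourArea)[:,0,:]
def masks(c):
    h=cv2.cvtColor(c['frame'],cv2.COLOR_RGB2HSV); H,S,V=[h[...,i].astype(int) for i in range(3)]
    return dict(blue=(H>105)&(H<125)&(S>170)&(V>60), yellow=(H>20)&(H<35)&(S>150)&(V>60), red=((H<8)|(H>172))&(S>150)&(V>60))
E
python3 - <<'E'
from h import *
for n in ['wrist','scene','side']:
    c=pickle.load(open(f'pics/{n}0.pkl','rb')); m=masks(c)
    y=big(m['yellow']); P=cast(c,y,.0975)[:,:2]
    r=cv2.minAreaRect((P*1000).astype(np.float32)); print(n,'yellow',r)
    b=big(m['blue']|m['yellow']); hb=cv2.convexHull(b)[:,0,:]; P=cast(c,hb,.097)[:,:2]*1000
    print('blue circ',cv2.minEnclosingCircle(P.astype(np.float32)), cv2.fitEllipse(P.astype(np.float32)))
c=pickle.load(open('pics/wrist0.pkl','rb'))
f=c['frame'].astype(int); mm=(f.min(2)>195); mm[:, :300]=0; mm[:40]=0; mm[245:]=0;mm[:,500:]=0
q=big(mm); print(cv2.boundingRect(q)); ap=cv2.approxPolyDP(q,6,True)[:,0]; print(ap); print(cast(c,ap,.099)*1000)
for l,uv in dict(rib_scr=[(143,292),(517,41)]).items(): print(cast(c,uv,.075)*1000)
E
```

```text
wrist yellow ((462.4368591308594, 31.99108123779297), (53.37436294555664, 47.67258071899414), 66.23503112792969)
blue circ ((475.7781982421875, 61.588722229003906), 64.40560150146484) ((475.9103698730469, 61.85832595825195), (124.98458099365234, 127.90585327148438), 72.4130630493164)
scene yellow ((434.37908935546875, 17.423992156982422), (1.9433197975158691, 5.338893890380859), 7.243590354919434)
blue circ ((458.341064453125, 28.100862503051758), 48.74795150756836) ((466.67486572265625, 34.1004638671875), (65.39474487304688, 97.91055297851562), 23.724092483520508)
side yellow ((459.1636657714844, 22.371944427490234), (68.63732147216797, 46.3442268371582), 67.93123626708984)
blue circ ((460.0268859863281, 24.106800079345703), 40.28268051147461) ((464.70013427734375, 23.34827995300293), (72.383056640625, 94.77334594726562), 55.8553466796875)
(306, 56, 190, 188)
[[344  56]
 [306 211]
 [439 243]
 [495  84]
 [487  82]
 [484  93]]
[[568.66047203 114.16324848  99.        ]
 [538.51461302  -7.23867089  99.        ]
 [652.60291473 -35.92785108  99.        ]
 [685.25211344  93.84796882  99.        ]
 [678.926201    95.31960113  99.        ]
 [677.52286335  87.24278495  99.        ]]
[[378.76940827 -94.69414859  75.        ]
 [710.45237039 128.96459951  75.        ]]
```

Request:
jog_arm(moves=[[[27,42,0],[0,0,-1.4],0],[[54,85,0],[0,0,-2.8],0],[[81,127,0],[0,0,-2.8],0],[[81,127,0],[0,0,-2.8],0],[[81,127,0],[0,0,-2.8],0]])

```text
time_s: 0.57
ee_pos: [0.632, 0.131, 0.2041]
eef_rot: [-3.14, -0.0, 1.33]
force: [0.5, -1.0, -0.1]
grip_width: 0.0643
```

Request:
jog_arm(moves=[[[0,0,-10],[0,0,0],0],[[0,0,-20],[0,0,0],0],[[0,0,-20],[0,0,0],0]])

```text
time_s: 0.82
ee_pos: [0.6297, 0.1258, 0.1825]
eef_rot: [-3.138, 0.002, 1.325]
force: [0.9, -0.4, 0.2]
grip_width: 0.0443
```

Run:
```python
from h import *
for n in ['wrist','side','scene']: c=snap(n,'1')
print(c['obs'])
```

```text
{'time_s': 0.9167, 'qpos': array([ 1.40181951e-01,  5.25669451e-01,  1.25334380e+00, -2.50463858e-05,
        1.36372517e+00,  3.85753658e-01]), 'joint_vel': array([ 0.00298583, -0.01151386, -0.0242478 ,  0.00124014,  0.00747379,
        0.00285888]), 'tau': array([ 2.30765850e-01, -6.45724082e+01, -3.46397781e+01,  7.36063952e-02,
       -1.26112760e-01, -8.50596756e-03]), 'ee_pos': array([0.63052006, 0.12592697, 0.18497131]), 'eef_rot': array([-3.14054030e+00,  4.53807395e-04,  1.32523002e+00]), 'force': array([-0.82284604,  0.08776079,  0.62652398]), 'moment': array([-0.01815656,  0.03751389, -0.01513639]), 'grip_width': 0.035916708939570156}
```

View pics/wrist1.png

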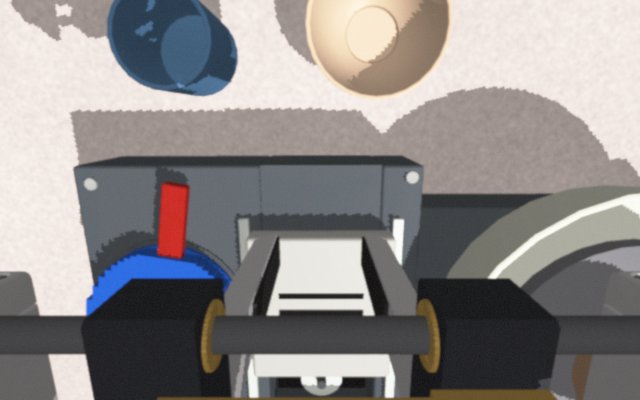

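View pics/scene1.png

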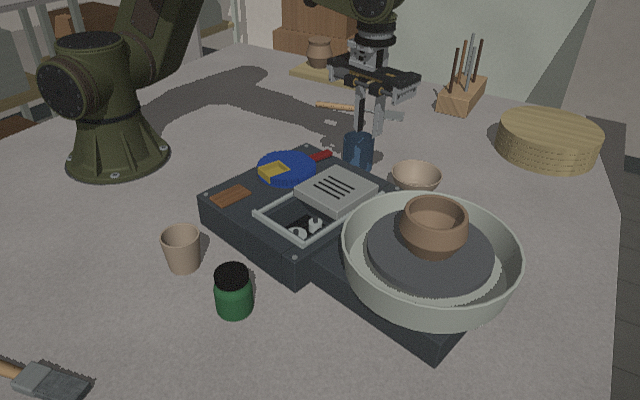

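View pics/side1.png

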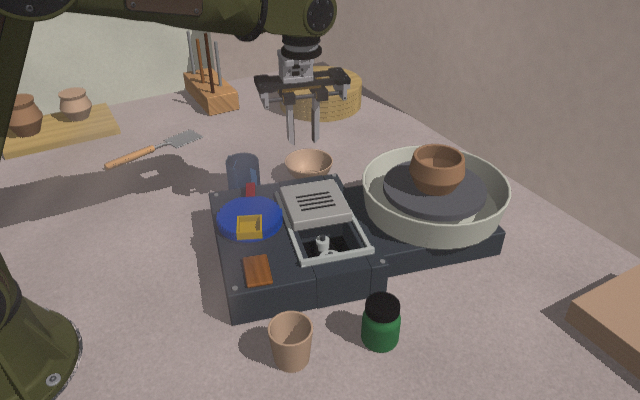

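The wrist picture is now square with the machine: cover's far edge at row ~238 (x 280-360), the deck's left edge at row ~157, and the red tongue at (172,220). The fingers are still closing. Next I check the face position.

Run:
```python
from h import *
c=pickle.load(open('pics/wrist1.pkl','rb'))
xh=np.array([.970,-.242]);yh=np.array([.242,.970]);O=np.array([551.4,13.0])
def M(uv,z):
    P=cast(c,uv,z)[:,:2]*1000; return np.c_[(P-O)@xh,(P-O)@yh].round(1).tolist()
f=c['frame'][:,320].astype(int).sum(1); print(f[150:170],f[212:245])
print('cover edge',M([(280,238),(360,238)],.099)); print('deck edge',M([(78,168),(422,166)],.075))
print('tongue tip',M([(162,183),(188,186)],.093))
```

```text
[470 468 465 467 422 307 191 146 155 157 155 150 158 149 191 285 334 333
 336 332] [316 268 228 198 203 204 200 201 202 204 189 197 200 198 205 200 197 207
 253 297 317 320 320 331 332 367 423 501 590 655 686 692 698]
cover edge [[17.5, 105.2], [80.7, 105.1]]
deck edge [[-149.7, 157.7], [132.5, 158.7]]
tongue tip [[-73.7, 148.4], [-53.7, 146.0]]
```

Request:
jog_arm(moves=[[[0,0,-30],[0,0,0],0],[[0,0,-60],[0,0,0],0],[[0,0,-85],[0,0,0],0],[[0,0,-100],[0,0,0],0],[[0,0,-100],[0,0,0],0]])

```text
time_s: 1.38
ee_pos: [0.6295, 0.1263, 0.0824]
eef_rot: [-3.137, 0.002, 1.326]
force: [-0.9, 0.8, -1.1]
grip_width: 0.0008
```

Request:
jog_arm(moves=[[[-3,-12,1],[0,0,0],0],[[-6,-24,1],[0,0,0],0],[[-9,-36,1],[0,0,0],0],[[-12,-48,1],[0,0,0],0],[[-15,-60,1],[0,0,0],0]])

```text
time_s: 1.8
ee_pos: [0.6163, 0.0656, 0.0879]
eef_rot: [3.139, -0.001, 1.326]
force: [2.0, 3.4, 2.7]
grip_width: 0.0004
```

Request:
jog_arm(moves=[[[-2,-8,0],[0,0,0],0],[[-4,-16,0],[0,0,0],0],[[-6,-24,0],[0,0,0],0],[[-8,-32,0],[0,0,0],0],[[-8,-32,0],[0,0,0],0]])

```text
time_s: 2.22
ee_pos: [0.6076, 0.0334, 0.0863]
eef_rot: [-3.141, 0.001, 1.325]
force: [-0.5, 0.0, 1.5]
grip_width: 0.0004
```

Request:
jog_arm(moves=[[[-0.5,-2,0],[0,0,0],0],[[-1,-4,0],[0,0,0],0],[[-1.5,-6,0],[0,0,0],0],[[-2,-8,0],[0,0,0],0],[[-2,-8,0],[0,0,0],0]])

```text
time_s: 2.63
ee_pos: [0.6058, 0.0269, 0.0862]
eef_rot: [-3.141, 0.0, 1.327]
force: [0.5, 2.1, -0.7]
grip_width: 0.0001
```

Request:
jog_arm(moves=[[[-0.3,-1,0],[0,0,0],0],[[-0.5,-2,0],[0,0,0],0],[[-0.7,-3,0],[0,0,0],0],[[-0.7,-3,0],[0,0,0],0]])

```text
time_s: 2.97
ee_pos: [0.6053, 0.0251, 0.0863]
eef_rot: [-3.141, -0.002, 1.327]
force: [2.9, 9.6, -4.0]
grip_width: 0.0004
```

Request:
jog_arm(moves=[[[-0.3,-1,0],[0,0,0],0],[[-0.6,-2,0],[0,0,0],0],[[-0.6,-2,0],[0,0,0],0],[[-0.6,-2,0],[0,0,0],0]])

```text
time_s: 3.3
ee_pos: [0.6053, 0.0249, 0.0863]
eef_rot: [3.141, -0.005, 1.327]
force: [8.4, 21.6, -5.7]
grip_width: 0.0005
```

Hard stop felt (22 N with no further travel). I'll back off, lift and look.

Request:
jog_arm(moves=[[[2,8,0],[0,0,0],0],[[4,18,0],[0,0,0],0],[[4,18,35],[0,0,0],0],[[4,18,75],[0,0,0],0],[[4,18,110],[0,0,0],0]])

```text
time_s: 3.72
ee_pos: [0.6086, 0.0402, 0.1984]
eef_rot: [-3.142, 0.001, 1.327]
force: [-0.7, 0.0, 0.5]
grip_width: 0.0003
```

Request:
jog_arm(moves=[[[-36,-20,0],[0,0,0],0],[[-72,-40,0],[0,0,0],0],[[-108,-60,0],[0,0,0],0],[[-130,-90,0],[0,0,0],0],[[-130,-90,0],[0,0,0],0]])

```text
time_s: 4.13
ee_pos: [0.4759, -0.0529, 0.1971]
eef_rot: [3.141, 0.001, 1.324]
force: [0.7, -0.3, 0.4]
grip_width: 0.0007
```

Request:
jog_arm(moves=[[[0,0,0],[0,0,0],0],[[0,0,0],[0,0,0],0]])

```text
time_s: 4.3
ee_pos: [0.4792, -0.0498, 0.1968]
eef_rot: [3.141, 0.0, 1.326]
force: [-0.7, -0.5, -0.0]
grip_width: 0.0004
```

Run:
```python
from h import *
c=snap('wrist','2'); print(c['obs']['ee_pos'],c['obs']['force'])
m=masks(c)
P=cast(c,big(m['yellow']),.0975)[:,:2]*1000
print(cv2.minAreaRect(P.astype(np.float32)))
b=big(m['blue']|m['yellow']); P=cast(c,cv2.convexHull(b)[:,0],.097)[:,:2]*1000; print(cv2.minEnclosingCircle(P.astype(np.float32)))
```

```text
[ 0.47923578 -0.04984735  0.19681443] [-0.65445802 -0.49640815 -0.04685217]
((462.7285461425781, 31.945354461669922), (53.516475677490234, 47.00563049316406), 66.2214584350586)
((476.0918273925781, 61.752174377441406), 64.4733657836914)
```

View pics/wrist2.png

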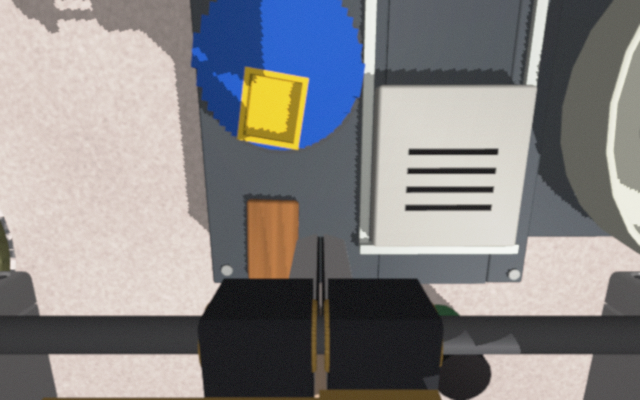

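The cover is flush with the frame at its right-hand end, so it is home. Next: over the slot at (462.7, 32).

Request:
jog_arm(moves=[[[-8,40,0],[0,0,0],0],[[-16.5,82,0],[0,0,0],0],[[-16.5,82,-35],[0,0,0],0],[[-16.5,82,-70],[0,0,0],0],[[-16.5,82,-80],[0,0,0],0]])

```text
time_s: 4.77
ee_pos: [0.4605, 0.0335, 0.1123]
eef_rot: [-3.136, 0.001, 1.329]
force: [-0.9, 0.7, -0.5]
grip_width: 0.0004
```

Request:
jog_arm(moves=[[[0,0,0],[0,0,0],0],[[0,0,0],[0,0,0],0],[[0,0,0],[0,0,0],0]])

```text
time_s: 5.02
ee_pos: [0.4633, 0.0319, 0.1181]
eef_rot: [3.14, -0.0, 1.326]
force: [0.4, 0.3, 0.6]
grip_width: 0.0005
```

Run:
```python
from h import *
c=snap('side','3');d=snap('scene','3')
im=np.hstack([cv2.resize(x['frame'][y:y+110,x0:x0+130],None,fx=3,fy=3,interpolation=2) for x,x0,y in((c,190,140),(d,220,90))])
cv2.imwrite('pics/z3.png',im[:,:,::-1])
print(c['obs']['ee_pos'])
xh=np.array([.970,-.242]);yh=np.array([.242,.970]);A=np.array([476,61.7])
for t in np.r_[.18,.4,.6,.8,1,1.2,1.4,1.571]:
    s=np.array([-np.sin(t),-np.cos(t)]);k=np.array([-np.cos(t),np.sin(t)]);h=12.5*np.cos(t)+8*np.sin(t)
    p=32*s+(20-h+2)*k; print(t,(A+p[0]*xh+p[1]*yh).round(1))
```

```text
[0.46331578 0.03190665 0.11808219]
0.18 [455.3  36. ]
0.4 [450.9  40.6]
0.6 [447.3  45.8]
0.8 [444.5  52.2]
1.0 [443.   59.5]
1.2 [443.   67.6]
1.4 [445.  76.]
1.571 [448.4  83. ]
```

View pics/z3.png

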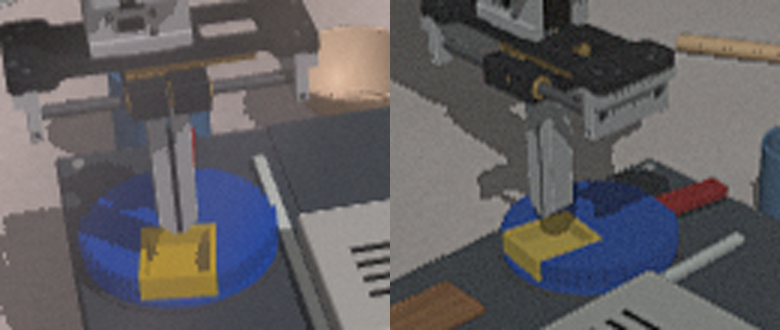

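Fingertips are above the yellow slot in both views, hanging some 20 mm over its mouth. Going down slowly.

Request:
jog_arm(moves=[[[0,0,-10],[0,0,0],0],[[0,0,-20],[0,0,0],0],[[0,0,-28],[0,0,0],0],[[0,0,-28],[0,0,0],0],[[0,0,-28],[0,0,0],0]])

```text
time_s: 5.53
ee_pos: [0.4619, 0.0319, 0.0878]
eef_rot: [-3.14, 0.0, 1.326]
force: [0.2, 1.6, 0.5]
grip_width: 0.0006
```

Request:
jog_arm(moves=[[[-7,4,0],[0,0,0],0],[[-9.5,6.5,0],[0,0,0],0],[[-11.5,8.6,0],[0,0,0],0],[[-13.5,11,0],[0,0,0],0],[[-15,14,0],[0,0,0],0]])

```text
time_s: 5.95
ee_pos: [0.4486, 0.0462, 0.0897]
eef_rot: [3.137, -0.001, 1.326]
force: [9.8, -3.0, 2.3]
grip_width: 0.0002
```

Request:
jog_arm(moves=[[[-1.5,3,0],[0,0,0],0],[[-3,6.5,0],[0,0,0],0],[[-3.7,10,0],[0,0,0],0],[[-4.3,13.5,0],[0,0,0],0],[[-4.3,13.5,0],[0,0,0],0]])

```text
time_s: 6.37
ee_pos: [0.4447, 0.0598, 0.0902]
eef_rot: [3.135, -0.001, 1.327]
force: [6.3, -3.9, 7.7]
grip_width: 0.0004
```

Run:
```python
from h import *
c=snap('side','4');d=snap('scene','4')
im=np.hstack([cv2.resize(x['frame'][y:y+110,x0:x0+130],None,fx=3,fy=3,interpolation=2) for x,x0,y in((c,190,140),(d,220,90))])
cv2.imwrite('pics/z4.png',im[:,:,::-1])
print(c['obs']['ee_pos'],c['obs']['force'])
```

```text
[0.44474916 0.05975677 0.09020256] [ 6.29765746 -3.89466336  7.72476595]
```

View pics/z4.png

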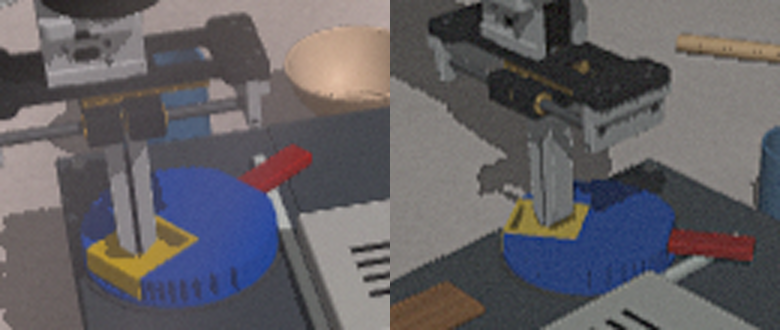

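The latch is turning (slot now left-front, tongue swung partway towards the cover's face). Continue along the arc.

Request:
jog_arm(moves=[[[0,4,0],[0,0,0],0],[[0,8,0],[0,0,0],0],[[1,12,0],[0,0,0],0],[[2,16.5,0],[0,0,0],0],[[3.5,20,0],[0,0,0],0]])

```text
time_s: 6.88
ee_pos: [0.4472, 0.0793, 0.0895]
eef_rot: [3.138, 0.0, 1.327]
force: [2.4, -7.3, 1.8]
grip_width: 0.0002
```

Request:
jog_arm(moves=[[[1,2,0],[0,0,0],0],[[2,4,0],[0,0,0],0],[[2,6,0],[0,0,0],0],[[2,6,0],[0,0,0],0]])

```text
time_s: 7.22
ee_pos: [0.4476, 0.0811, 0.089]
eef_rot: [3.141, 0.01, 1.328]
force: [-7.9, -46.1, 13.1]
grip_width: 0.0002
```

Hard stop (46 N, no more travel). Back off within the pocket, then lift straight up.

Request:
jog_arm(moves=[[[-2,-7,0],[0,0,0],0],[[-4,-14,0],[0,0,0],0],[[-4,-14,0],[0,0,0],0],[[-4,-14,0],[0,0,0],0]])

```text
time_s: 7.55
ee_pos: [0.4442, 0.0717, 0.0886]
eef_rot: [3.141, -0.0, 1.326]
force: [-0.0, -0.3, 0.7]
grip_width: 0.0004
```

Request:
jog_arm(moves=[[[0,0,15],[0,0,0],0],[[0,0,40],[0,0,0],0],[[0,0,80],[0,0,0],0],[[0,0,110],[0,0,0],0],[[0,0,110],[0,0,0],0]])

```text
time_s: 7.97
ee_pos: [0.4464, 0.0723, 0.2041]
eef_rot: [3.133, -0.003, 1.327]
force: [0.5, -0.1, 0.3]
grip_width: -0.0
```

Request:
jog_arm(moves=[[[10,-40,0],[0,0,0],0],[[20,-80,0],[0,0,0],0],[[30,-115,0],[0,0,0],0],[[30,-115,0],[0,0,0],0],[[30,-115,0],[0,0,0],0]])

```text
time_s: 8.38
ee_pos: [0.4744, -0.0443, 0.1978]
eef_rot: [-3.141, -0.0, 1.324]
force: [-0.6, 0.3, -0.0]
grip_width: 0.0003
```

Run:
```python
from h import *
snap('scene','5');snap('side','5');c=snap('wrist','5'); print(c['obs']['ee_pos'],c['obs']['force'],c['obs']['time_s'])
m=masks(c)
P=cast(c,big(m['yellow']),.0975)[:,:2]*1000
r=cv2.minAreaRect(P.astype(np.float32)); print(r)
xh=np.array([.970,-.242]);yh=np.array([.242,.970]);A=np.array([476,61.7])
d=np.array(r[0])-A; print('latch',np.arctan2(-d@xh,-d@yh))
P=cast(c,big(m['red']),.093)[:,:2]*1000; r=cv2.minAreaRect(P.astype(np.float32)); d=np.array(r[0])-A; print('tongue',r,np.arctan2(d@xh,d@yh))
```

```text
[ 0.47419419 -0.04274033  0.19807638] [-0.06928088  0.40045126 -0.67047695] 8.4833
((444.13507080078125, 69.5045166015625), (47.3918571472168, 53.77618408203125), 75.9167709350586)
latch 1.5664993484835485
tongue ((562.9066772460938, 39.1938362121582), (19.44460678100586, 59.41191482543945), 75.91571044921875) 1.5797052710041994
```

View pics/wrist5.png

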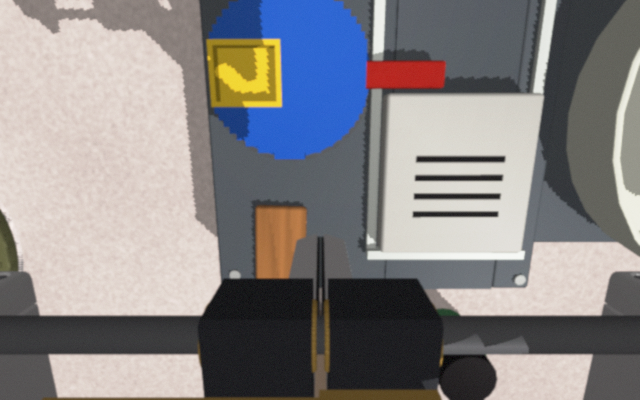

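View pics/scene5.png

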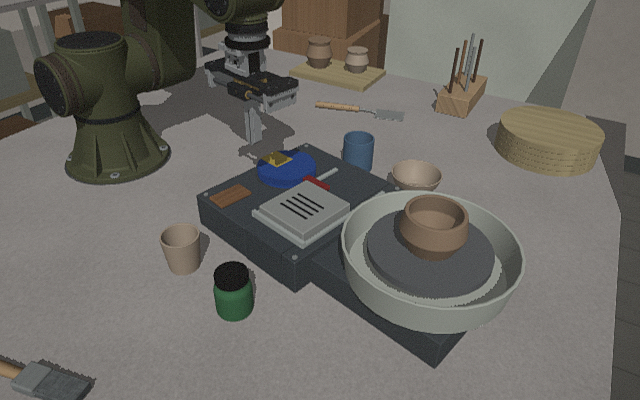

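The wrist view shows the tongue lying across behind the cover (row ~74, columns 367-445) and the slot on the -x side at (244,73). The cover is flush at its end, and the bystanders have not moved.

```bash
python3 -c "
from station import ctrl
print(ctrl.hand_in())"
```

```text
the job is handed in; nothing more can be done
None
```

The job is done and handed in at about 8.5 s. I pushed the cover home from about 90 mm open. Then, with closed fingertips in the yellow slot, I turned the latch clockwise from about 0.18 rad to its stop, and moved the arm clear.

**Last checks:**
- **Latch:** it measures about 1.57 rad from the slot and 1.58 rad from the tongue, and the tongue lies straight across behind the cover.
- **Cover:** it sits flush in its frame. I felt its stop as 22–23 N of push with no further travel.
- **Bystanders:** in the pictures, all of them are where they started.
- **Contact:** the tool reads under 1 N and is well above the deck.

The one high load was 46–48 N at the wrist against the latch stop, through the fingertips only. That is below the 120 N wrist limit. No check failed or disagreed, though the hand-in reported no verdict.

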